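Plug the line winder's battery pack into its base

ROBOT

A 6-joint arm with a two-finger parallel gripper is mounted at the origin on the work surface. World frame = base frame: x ahead of the robot, y to its left, z up, the work surface at z = 0. Lengths are in mm, angles in rad, forces in N, time in s.
With the tool pointing down it reaches from about 350 to 775 mm from the base axis. Payload 7.3 kg.
Tool frame: the origin (TCP) lies on the centre line of the jaws, within the pads' length; the fingertips stand 14 mm ahead of it and the grasp point (between the pads) lies 5 mm behind it; z points along the fingers, y is the line along which they close (so a half turn about z gives the same grasp; the last joint's range is limited). The gripper opens to 92 mm and grips with 3 to 60 N. Pads are 19 mm wide; open, the fingers measure 130 mm over their backs; the gripper's body (75 mm by 190 mm) begins 47 mm behind the grasp point.
Start: joints at [-1.246, 0.342, 1.524, -0, 1.275, -0.146], TCP at [238.163, -467.891, 240.741] pointing down, gripper open.
Joint ranges: [-2.53, 2.53], [-0.77, 2.02], [0.04, 2.7], [-1, 4.14], [0.28, 2.66], [-3.11, 3.11]. Speed limits (rad/s): [2.57, 2.57, 3.14, 3.14, 3.14, 3.14].

INTERFACE

Orientations are given as [roll, pitch, yaw] about the fixed x, y, z axes, in that order (R = Rz(yaw) Ry(pitch) Rx(roll)).
In Python, from plant import get_obs, capture, bot, spot_in, trace, pinpoint gives the robot as it stands.
- The arm moves only by the tool play_rows, never from a script. Its argument "rows" is a list of rows, each a list of 2 entries, a list of its own where there are three numbers: the shift along the world's x, y, z in units of 3 cm (1.0 is 3 cm), then the turn, a rotation vector about the world's x, y, z in units of 8 degrees (1.0 is 8 degrees). A call has 1 to 12 rows; each row shifts and turns the commanded pose from where the row before left it; what a row does not reach is not made up. A row lasts 1/8 s, in which the tool goes at most 62.5 mm and 10.7 degrees, less where a joint would pass 70% of its speed; a pose out of reach is approached as far as the arm can. A call with a number of a shift or a turn outside -1 to 1 is refused whole. A call with a gripper value outside its range is refused whole. "hand" is the opening, from -1 (shut) to 1 (fully open), set as the call begins (left out, the last holds). The fingers move at their own pace and stop on an object; the grip force is fixed at half the most. Time passes only in rows, so rows that do not move let the fingers close. It gives the time, the measured TCP pose, the force, the opening and the grip force at its end, in the units of the state.
- get_obs(): the state, without advancing time (a new reading comes with each control period).
- capture(name): name is "side" or "top" or "wrist"; returns a dict with "frame" (480x640x3 uint8, red, green, blue), "fov_y" (degrees; the focal length in pixels is half the picture's height over the tangent of half this angle, whatever the lens; pixels are square), "cx", "cy" (the principal point, pixels), "rvec" (rotation vector, rad) and "tvec" (3), from world to camera coordinates, as OpenCV has them; the wrist camera has in their place "hand_eye" (4x4, takes a point from camera to tool coordinates, whose origin is the TCP and whose axes are the flange's). Camera axes: x right, y down, z forward; pixel columns grow to the right and rows downward; lengths in mm; the calibration is good to about 2 mm. A picture is of the moment at which its call begins: read the wrist's pose just before it. There is no depth.
- bot.close_job(): hands the job in; it is judged then, once.
Trained networks look in the newest picture that a camera, given by its name, has taken for a name from the list of things; names that differ only in an ending like _2 or _b are one class to them, and where a whole thing is asked for, a point or a joint stands for the part that bears it (a point fixed in the world has none). Each returns a list of dicts, best first, with "p" (0 to 1); they miss things now and then, are a little off and sometimes report something else, mostly with a low value. They report only what shows in the picture. A call takes as long as a camera call. They do not tell look-alikes from the thing itself.
- spot_in(query, camera): "at" ([row, column] in pixels, amid what is visible of it).
- trace(query, camera): "mask" (480x640 bool, what is visible of it) and "at" ([row, column] in pixels, amid what is visible of it).
- pinpoint(query, camera): "at" ([row, column] in pixels: a listed point, or the origin of a listed thing).
The state is a dict: "time": time; "joint_positions": joint angles; "dq": joint speeds; "tau": joint torques, N m; "tool_pos": TCP position; "tcp_rot": TCP orientation; "contact_force": force on the tool from outside, world axes, zero at the start; "moment": the same for the moment, N m; "grip_width": finger opening in mm; "finger_force": force on a finger pad.
Only numpy, scipy, OpenCV 4.12 (cv2) and the standard library are available. Lean on these libraries where they do the work, as an engineer would, in place of code of your own. Each camera call takes 0.05 s, during which the arm holds its last target. There are 200 camera calls.

TASK

Plug the yellow battery pack, black foot down, into the socket of the blue winder base, pushed fully home so that its shoulder sits flat on the white socket module, then let go of it. One of the two bays is closed with a grey rubber blank: never put the pack on that one; the socket module in the other bay was clamped only roughly, so feel for the hole. Leave the reel, the other parts and the tools lying around where they are.

Things in the scene. Friction and masses are not known exactly. Their poses are not given: they have to be found in the camera images.
- pack: Battery pack, 0.35 kg, upright: yellow body with black ribs, 60 (x) x 46 (y) mm, reaching 25 to 105 mm above the origin; its underside is the shoulder. Below it a black plug foot 44 (x) x 32 (y) x 25 mm, lowest 4 mm stepping in to 40 x 28. Origin: centre of the foot's underside, z up. Fits either way round (half turn about z).
- dock: Winder base, fixed: blue plinth 140 (x) x 290 (y) x 30 mm with two rails along y, up to 44 mm high. Origin: centre of its underside, on the table, z up. Two bays, at y = +65 and -65 mm: one holds the white socket module, the other the blank.
- bay_p (a point): Middle of the bay at the base's y = +65 mm, 75 mm above the table (height of the socket module's flat top). Module 92 (x) x 72 (y) mm; hole 47 (x) x 35 (y) mm, 29 mm deep, upright, in its middle. Module is square to the base and centred in x, but clamped anywhere within 12 mm either side of the bay's middle along y: not measured, find it by touch or sight.
- bay_n (a point): The same for the bay at the base's y = -65 mm. Only one of the two bays holds the socket module.
- blank: The blanked module, fixed in whichever bay has no socket: white block 92 (x) x 72 (y) mm with a grey rubber cover, 50 mm tall. Origin: centre of its underside, 30 mm above the table; also up to 12 mm off its bay's centre along the base's y.
- reel: Orange surfcasting reel lying on its side, about 125 x 72 mm, 66 mm high. Leave alone.
- roller_housing: Stainless bail roller housing, a flanged spool 56 mm across, 38 mm high. Leave alone.
- washer_a: Cream nylon drag washer, 52 mm across, 6 mm thick. Leave alone.
- washer_b: Second cream nylon drag washer, 52 mm across, 6 mm thick. Leave alone.
- spool_cap: Grey rubber spool cap, round, 64 mm across, 18 mm high. Leave alone.
- wrench: Brass rotor nut wrench, 150 mm long, lying flat. Leave alone.
- oil: Amber oil bottle, 48 mm across, 120 mm high. Leave alone.
There are look-alikes about, which are no part of the job. Leave any pink or turquoise look-alike of the pack alone.

How it is judged:
By the outcome, as a careful person would: the job done as asked, in the order asked, and still so for the second after the job is handed in, with the robot touching nothing.
It also fails if it takes over 54 s, if anything falls off the work surface, if the arm or the gripper's body presses on something with over 40 N, if the wrist force passes 120 N, or if a joint passes its speed limit or range.

## Working session

There is one attempt and no reset: what is moved stays moved. The work goes in short steps, Python scripts to look and compute and a tool call to move; the robot and the scene stay as the last step left them, time stands still between calls to the robot, and variables do not carry over. Pictures are saved under pics/ and viewed, at most 10 in all, crops included, and the job is handed in when it is done.

Besides the shell and the picture viewer there is one more tool, called after "Request:" as name(argument=value, ...) on one line, values as JSON. play_rows: Moves the arm, as the interface text tells. Shifts and turns lie within -1 to 1; 1 stands for 3 cm of shift or 8 degrees of turn. Its arguments: {"type":"object","properties":{"rows":{"type":"array"},"hand":{"type":"number"}},"required":["rows"]}

```bash
mkdir -p pics; cat > h.py <<'E'
import numpy as np, cv2
from scipy.spatial.transform import Rotation as R
from plant import get_obs, capture, bot, spot_in, trace, pinpoint
def cam(c,obs=None):
    f=240/np.tan(np.radians(c['fov_y'])/2)
    K=np.array([[f,0,c['cx']],[0,f,c['cy']],[0,0,1]])
    if 'rvec' in c:
        Rm=R.from_rotvec(np.ravel(c['rvec'])).as_matrix(); t=np.ravel(c['tvec'])
    else:
        T=np.eye(4);T[:3,:3]=R.from_euler('xyz',obs['tcp_rot']).as_matrix();T[:3,3]=obs['tool_pos']
        M=np.linalg.inv(T@np.array(c['hand_eye'])); Rm=M[:3,:3];t=M[:3,3]
    return K,Rm,t
def back(k,rc,z):
    K,Rm,t=k; d=Rm.T@np.linalg.inv(K)@np.array([rc[1],rc[0],1.]); o=-Rm.T@t
    return o+d*(z-o[2])/d[2]
def proj(k,p):
    K,Rm,t=k; q=K@(Rm@np.array(p,float)+t); return np.array([q[1],q[0]])/q[2]
def save(n,f): cv2.imwrite('pics/'+n,f[:,:,::-1])
E
python3 - <<'E'
from h import *
for n in ('side','top'):
    c=capture(n);save(n+'1.png',c['frame']);k=cam(c)
    print(n,np.round(-k[1].T@k[2]),k[0][0,0])
    for q,z in (('pack',0),('dock',0),('bay_p',75),('bay_n',75),('blank',30)):
        for r in pinpoint(q,n)[:4]: print(q,np.round(r['at']),round(r['p'],2),np.round(back(k,r['at'],z)))
print(get_obs())
E
```

```text
side [ 219. 1273.  947.] 575.1837584689852
pack [210. 391.] 0.94 [ 417. -260.    0.]
pack [184. 378.] 0.93 [ 485. -413.    0.]
pack [206. 357.] 0.68 [ 526. -256.    0.]
dock [276. 296.] 0.82 [612. 128.  -0.]
bay_p [269. 278.] 0.98 [632. 200.  75.]
bay_n [269. 278.] 0.98 [632. 200.  75.]
blank [279. 282.] 0.7 [632. 183.  30.]
top [428.  66. 998.] 433.7832880494118
pack [253. 502.] 0.74 [ 482. -362.    0.]
pack [240. 446.] 0.67 [ 516. -236.    0.]
dock [204. 282.] 0.58 [606. 141.   0.]
bay_p [206. 314.] 0.64 [587.  68.  75.]
bay_p [188. 409.] 0.29 [ 624. -138.   75.]
bay_n [206. 314.] 0.64 [587.  68.  75.]
bay_n [188. 409.] 0.29 [ 624. -138.   75.]
blank [193. 256.] 0.7 [627. 199.  30.]
{'time': 0.6, 'joint_positions': array([-1.24602838e+00,  3.41953725e-01,  1.52409723e+00, -9.61137552e-06,
        1.27538187e+00, -1.45999415e-01]), 'dq': array([ 7.62866031e-04, -5.81701809e-04,  1.55303347e-03,  1.30239070e-03,
       -9.53814260e-06, -1.55963359e-03]), 'tau': array([-3.84902451e-04, -4.30928028e+01, -2.44398791e+01,  7.18012895e-02,
        4.83224122e-02,  2.80149024e-06]), 'tool_pos': array([ 238.14947158, -467.90398375,  240.76551463]), 'tcp_rot': array([3.14143586e+00, 3.23500680e-05, 4.70770159e-01]), 'contact_force': array([-0.90911306,  0.48371861, -0.33663081]), 'moment': array([-0.00875632,  0.02659921, -0.04477649]), 'finger_force': 0.0, 'grip_width': 91.68831870589251}
```

View pics/side1.png

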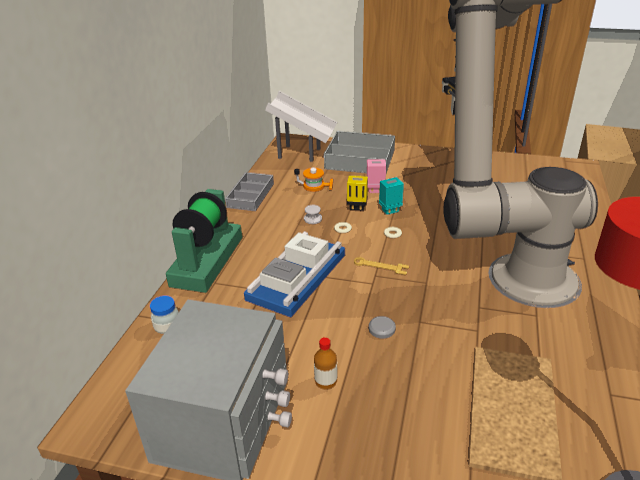

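View pics/top1.png

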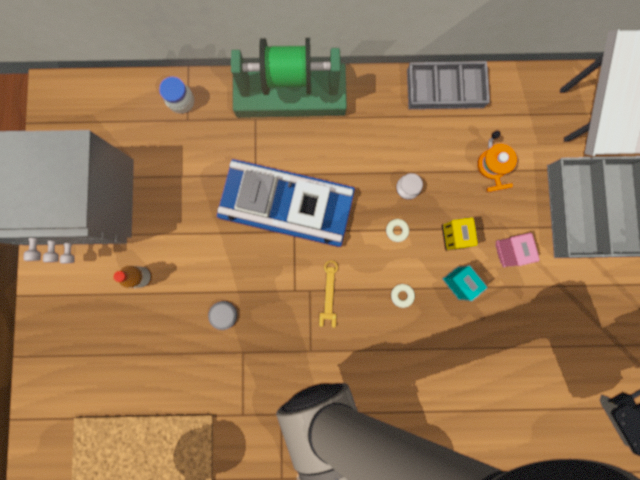

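The yellow pack is at side (190,357) and top (233,461). Two things could be taken for it: the turquoise look-alike at side (195,391), top (282,466), and the pink one at side (173,376), top (250,518). I choose the yellow one. The open socket is the white module with the dark hole at top (206,310). The blank is at top (192,256).

```bash
cat >> h.py <<'E'
def box(cx,cy,yaw,a,b,z0,z1):
    c,s=np.cos(yaw),np.sin(yaw)
    return [(cx+c*u*a/2-s*v*b/2,cy+s*u*a/2+c*v*b/2,z) for u in(-1,1) for v in(-1,1) for z in(z0,z1)]
def sil(k,boxes,S=4):
    m=np.zeros((480*S,640*S),np.uint8)
    for b in boxes:
        p=np.array([proj(k,q)[::-1] for q in b])
        cv2.fillConvexPoly(m,cv2.convexHull(np.round((p+.5)*S).astype(np.int32)),255)
    return cv2.resize(m,(640,480),interpolation=cv2.INTER_AREA)/255.
def fit(views,model,x0,span=(8,8,.12)):
    from scipy.optimize import differential_evolution,minimize
    def cost(x):
        s=0
        for k,m in views:
            q=sil(k,model(x)); s+=1-np.minimum(q,m).sum()/np.maximum(q,m).sum()
        return s
    best=(9,None)
    for dy in np.linspace(-.7,.7,5) if span is None else [0]:
        sp=np.array(span or (15,15,.3)); x=np.array(x0)+[0,0,dy]
        sim=np.vstack([x]+[x+sp*e for e in np.eye(3)])
        r=minimize(cost,x,method='Nelder-Mead',options=dict(initial_simplex=sim,xatol=.05,fatol=1e-4,maxiter=120))
        if r.fun<best[0]: best=(r.fun,r.x)
    return best
packm=lambda x:[box(*x,60,46,25,105),box(*x,44,32,0,25)]
E
python3 - <<'E'
from h import *
near={'side':(190,357),'top':(233,461)}
V=[]
for n in near:
    c=capture(n);k=cam(c)
    rs=trace('pack',n)
    for r in rs: print(n,np.round(r['at']),round(r['p'],2),r['mask'].sum())
    r=min(rs,key=lambda r:np.hypot(*(np.array(r['at'])-near[n])))
    V.append((k,r['mask'].astype(float)))
    f=c['frame'].copy(); y,x=near[n]; g=f[y-35:y+55,x-50:x+70]; cv2.drawContours
    save('crop_'+n+'.png',cv2.resize(g,None,fx=4,fy=4))
    hsv=cv2.cvtColor(f,cv2.COLOR_RGB2HSV)
    if n=='top':
        b=((hsv[...,0]>100)&(hsv[...,0]<125)&(hsv[...,1]>150)&(hsv[...,2]>50)).astype(np.uint8); b[:150]=0;b[260:]=0;b[:,:200]=0;b[:,370:]=0
        p=np.argwhere(b)[:,::-1].astype(np.float32)
        print('dock rect',cv2.minAreaRect(p)); h=cv2.convexHull(p)
        m=np.zeros((480,640),np.uint8);cv2.fillConvexPoly(m,h.astype(int),1);D=[(k,m.astype(float))]
print('pack',fit(V,packm,[515,-255,0.],None))
print('dock',fit(D,lambda x:[box(*x,140,290,0,30)],[610,128,0.],None))
print(capture('wrist')['hand_eye'])
E
```

```text
side [170. 377.] 0.89 529
side [190. 391.] 0.73 730
side [189. 357.] 0.6 710
top [250. 515.] 0.95 1166
top [234. 456.] 0.9 1002
top [282. 462.] 0.86 1001
dock rect ((284.4430236816406, 207.35069274902344), (126.19104766845703, 49.687442779541016), 12.804265975952148)
pack (np.float64(0.12276169638045809), array([ 5.23663442e+02, -2.42207765e+02,  6.58268212e-02]))
dock (np.float64(0.22469925012852354), array([ 5.99187081e+02,  1.31208622e+02, -3.14780020e-01]))
[[-4.33649856e-04 -9.67766735e-01 -2.51847890e-01  6.76366015e+01]
 [ 9.99999863e-01 -4.93859732e-04  1.75864978e-04  9.02323423e-01]
 [-2.94573807e-04 -2.51847779e-01  9.67766816e-01 -1.44506578e+02]
 [ 0.00000000e+00  0.00000000e+00  0.00000000e+00  1.00000000e+00]]
```

Request:
play_rows(rows=[[[0.8,0.63,0],[0,0,-0.24]],[[0.8,0.63,0],[0,0,-0.24]],[[0.8,0.63,0],[0,0,-0.24]],[[0.8,0.63,0],[0,0,-0.24]],[[0.8,0.63,0],[0,0,-0.24]],[[0.8,0.63,0],[0,0,-0.24]],[[0.8,0.63,0],[0,0,-0.24]],[[0.8,0.63,0],[0,0,-0.24]],[[0.8,0.63,0],[0,0,-0.24]],[[0.8,0.63,0],[0,0,-0.24]],[[0.8,0.63,0],[0,0,-0.24]],[[0.8,0.63,0],[0,0,-0.24]]], hand=1)

```text
time: 2.35
tool_pos: [526.9, -240.4, 240.7]
tcp_rot: [3.142, 0.0, 0.068]
contact_force: [-0.5, 0.4, -1.1]
grip_width: 91.7
finger_force: 0.0
```

Request:
play_rows(rows=[[[0,0,0],[0,0,0]],[[0,0,0],[0,0,0]],[[0,0,0],[0,0,0]]])

```text
time: 2.72
tool_pos: [525.5, -241.8, 240.8]
tcp_rot: [3.141, 0.0, 0.068]
contact_force: [-0.0, -0.0, 0.9]
grip_width: 91.7
finger_force: 0.0
```

```bash
python3 - <<'E'
from h import *
o=get_obs();c=capture('wrist');k=cam(c,o);print(o['tool_pos'],o['tcp_rot'])
rs=trace('pack','wrist')
for r in rs: print(np.round(r['at']),round(r['p'],2),r['mask'].sum(),back(k,r['at'],65))
f=c['frame'].copy()
e=proj(k,(523,-242,60)); r=min(rs,key=lambda r:np.hypot(*(np.array(r['at'])-e)))
b=fit([(k,r['mask'].astype(float))],packm,[523,-242,0.066]); print(b)
for bx in packm(b[1]):
    p=np.array([proj(k,q)[::-1] for q in bx]);cv2.polylines(f,[cv2.convexHull(p.astype(np.int32))],True,(255,0,0))
save('w1.png',f)
E
```

```text
[ 525.53183361 -241.77096012  240.80398173] [3.14139534e+00 2.14379790e-04 6.77838203e-02]
[264. 464.] 0.97 3805 [ 500.14633802 -371.06451063   65.        ]
[234. 322.] 0.73 5042 [ 519.07865568 -242.90652709   65.        ]
(np.float64(0.03624563784994794), array([ 5.23246900e+02, -2.43442527e+02,  1.03315975e-01]))
```

View pics/w1.png

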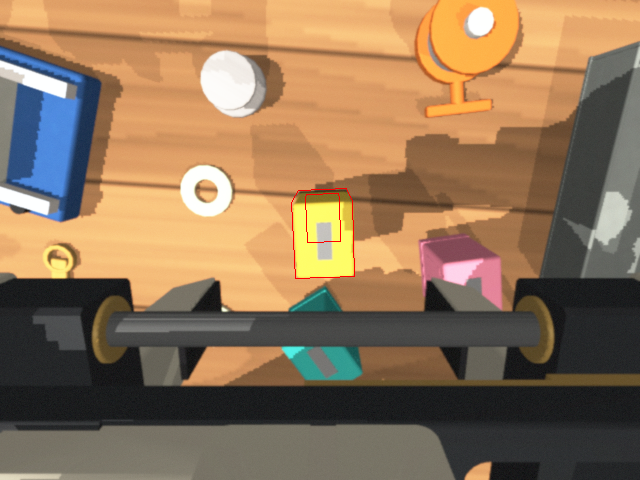

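View pics/crop_side.png

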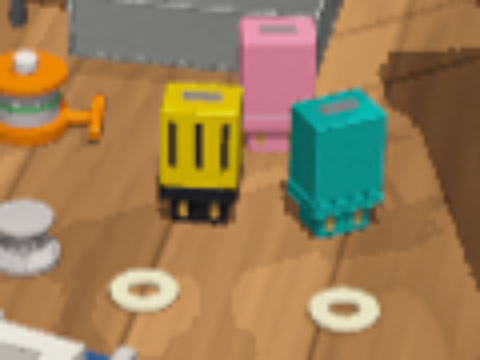

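The crop shows the yellow ribbed body with its black foot, standing clear of the pink and turquoise look-alikes. The wrist fit gives (523,-243), yaw 0.10.

Request:
play_rows(rows=[[[-0.08,-0.05,-0.5],[0,0,0.25]],[[0,0,-0.8],[0,0,0]],[[0,0,-0.8],[0,0,0]],[[0,0,-0.8],[0,0,0]],[[0,0,-0.8],[0,0,0]],[[0,0,-0.8],[0,0,0]],[[0,0,-0.6],[0,0,0]],[[0,0,-0.4],[0,0,0]],[[0,0,-0.2],[0,0,0]],[[0,0,0],[0,0,0]],[[0,0,0],[0,0,0]]])

```text
time: 4.2
tool_pos: [524.1, -242.9, 70.4]
tcp_rot: [3.141, -0.001, 0.104]
contact_force: [-0.7, 0.0, -0.2]
grip_width: 91.8
finger_force: 0.0
```

Request:
play_rows(rows=[[[0,0,0],[0,0,0]],[[0,0,0],[0,0,0]],[[0,0,0],[0,0,0]],[[0,0,0],[0,0,0]],[[0,0,0],[0,0,0]],[[0,0,0],[0,0,0]],[[0,0,0],[0,0,0]],[[0,0,0],[0,0,0]]], hand=-1)

```text
time: 5.2
tool_pos: [523.8, -242.6, 69.7]
tcp_rot: [3.141, -0.0, 0.104]
contact_force: [-0.4, -0.6, 0.1]
grip_width: 46.3
finger_force: 30.0
```

Request:
play_rows(rows=[[[0,0,0.5],[0,0,0]],[[0,0,1],[0,0,0]],[[0,0,1],[0,0,0]],[[0,0,1],[0,0,0]],[[0,0,1],[0,0,0]],[[0,0,0.5],[0,0,0]]])

```text
time: 5.95
tool_pos: [524.0, -242.7, 221.9]
tcp_rot: [3.14, -0.002, 0.104]
contact_force: [0.5, 0.3, -4.3]
grip_width: 45.9
finger_force: 30.0
```

Request:
play_rows(rows=[[[0,0.5,0],[0,0,-0.2]],[[0,0.9,0],[0,0,-0.2]],[[0,0.9,0],[0,0,-0.2]],[[0,0.9,0],[0,0,-0.2]],[[0,0.9,0],[0,0,-0.2]],[[0,0.9,0],[0,0,-0.2]],[[0,0.9,0],[0,0,-0.2]],[[0,0.9,0],[0,0,-0.2]],[[0,0.9,0],[0,0,-0.2]],[[0,0.9,0],[0,0,-0.2]],[[0,0.9,0],[0,0,-0.2]],[[0,0,0],[0,0,-0.1]]])

```text
time: 7.45
tool_pos: [523.1, 44.0, 219.4]
tcp_rot: [-3.142, 0.001, -0.216]
contact_force: [0.5, -0.5, -3.0]
grip_width: 46.0
finger_force: 30.0
```

Request:
play_rows(rows=[[[0,0,0],[0,0,0]],[[0,0,0],[0,0,0]],[[0,0,0],[0,0,0]]])

```text
time: 7.82
tool_pos: [523.7, 41.8, 219.7]
tcp_rot: [3.141, 0.0, -0.218]
contact_force: [0.1, -0.2, -3.6]
grip_width: 45.9
finger_force: 30.0
```

```bash
python3 - <<'E'
from h import *
o=get_obs();c=capture('wrist');k=cam(c,o);print(o['tool_pos'],o['tcp_rot'],o['contact_force'],o['grip_width'])
for q,z in (('dock',0),('bay_p',75),('blank',30)):
    for r in pinpoint(q,'wrist')[:3]: print(q,np.round(r['at']),round(r['p'],2),np.round(back(k,r['at'],z)))
save('w2.png',c['frame'])
E
```

```text
[523.74206396  41.75479293 219.6700988 ] [ 3.14135470e+00  2.15670663e-04 -2.18391252e-01] [ 0.09454116 -0.16132523 -3.62648464] 45.93219678391458
dock [155. 210.] 0.57 [605. 132.   0.]
blank [149. 126.] 0.59 [624. 193.  30.]
```

View pics/w2.png

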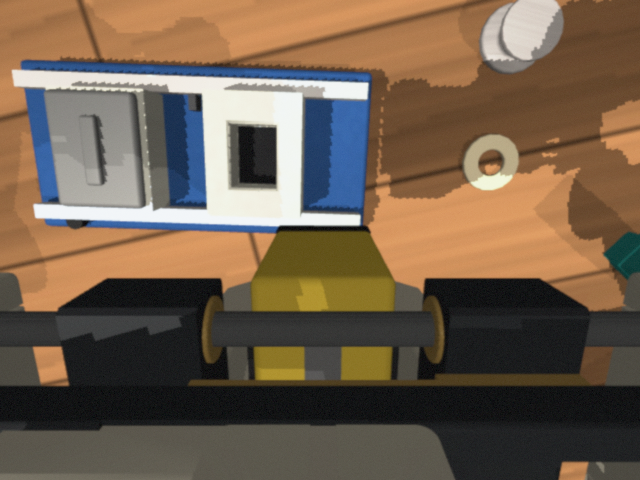

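```bash
cat >> h.py <<'E'
def quadpts(k,m,z):
    cs=max(cv2.findContours(m.astype(np.uint8),cv2.RETR_EXTERNAL,cv2.CHAIN_APPROX_NONE)[0],key=cv2.contourArea)[:,0]
    return np.array([back(k,(p[1],p[0]),z)[:2] for p in cs],np.float32)
E
python3 - <<'E'
from h import *
o=get_obs();c=capture('wrist');k=cam(c,o);f=c['frame']
g=cv2.cvtColor(f,cv2.COLOR_RGB2GRAY)
print(g[155,200:310:3]); print(g[95:215:4,253]); print(g[95:215:4,238])
for th in (120,140,160,180):
    m=np.zeros((480,640),bool); m[105:205,215:292]=g[105:205,215:292]<th
    P=quadpts(k,m,75); (x,y),wh,a=cv2.minAreaRect(P); print(th,np.round([x,y,*wh,a],1))
hsv=cv2.cvtColor(f,cv2.COLOR_RGB2HSV)
b=((hsv[...,0]>100)&(hsv[...,0]<125)&(hsv[...,1]>150)); b[240:]=0;b[:,380:]=0
# dock long edges at z=30: plinth top far / right edges
top=[(r,c_) for c_ in range(60,350,5) for r in [np.argmax(b[:,c_])] if b[:,c_].any()]
P=np.array([back(k,p,30)[:2] for p in top],np.float32);v=cv2.fitLine(P,cv2.DIST_HUBER,0,.01,.01).ravel()
print('edge yaw',np.arctan2(-v[0],v[1]),np.arctan(-v[0]/v[1]))
E
```

```text
[ 84  87 229 240 240 241 240 242 242 220 147  84  81  65  15  16  23  23
  22  39  43  43  39  40  39  42 227 244 244 244 243 244 244 245 156  68
  59]
[239 238 239 240 240 240 240 204  36  22  23  16  23  28  19  17  20  25
  23  25  18  10  65 121 234 240 240 239 239 239]
[240 241 240 239 239 240 235 161  61  72  69  68  77  76  74  90  86  84
  84  76  76  81  81 131 236 240 239 239 240 241]
120 [593.9  79.2  34.4  45.6  75.3]
140 [594.1  79.7  35.   46.7  75.7]
160 [593.9  79.6  36.   47.5  76.4]
180 [594.   79.8  36.6  48.3  75.7]
edge yaw -0.25208145 -0.25208148
```

The wrist picture shows the socket hole centred at about (155,253), with the blank at (150,95). The hole works out at (594,79.7), yaw -0.25.

Request:
play_rows(rows=[[[0.59,0.32,0],[0,0,-0.12]],[[0.59,0.32,0],[0,0,-0.12]],[[0.59,0.32,0],[0,0,0]],[[0.59,0.32,0],[0,0,0]],[[0,0,-0.6],[0,0,0]],[[0,0,-0.7],[0,0,0]],[[0,0,-0.7],[0,0,0]],[[0,0,0],[0,0,0]],[[0,0,0],[0,0,0]],[[0,0,0],[0,0,0]]])

```text
time: 9.32
tool_pos: [595.2, 80.8, 160.9]
tcp_rot: [-3.141, -0.002, -0.251]
contact_force: [1.2, 0.6, -2.9]
grip_width: 46.1
finger_force: 30.0
```

```bash
python3 - <<'E'
from h import *
o=get_obs();print(o['tool_pos'],o['tcp_rot'],o['contact_force'],o['moment'])
ims=[]
for n in('side','top'):
    c=capture(n);k=cam(c);f=c['frame'].copy();t=o['tool_pos']
    for (x,y,z0,col) in ((*t[:2],t[2]-69.7,(255,0,0)),(594,79.7,75,(0,255,0))):
        pts=box(x,y,-.252,47 if z0==75 else 44,35 if z0==75 else 32,z0,z0)[::2]
        p=cv2.convexHull(np.array([proj(k,q)[::-1] for q in pts],np.float32))
        g=p*1
        cv2.polylines(f,[np.round(p*16).astype(np.int32)],True,col,1,cv2.LINE_AA,4)
    a,b=proj(k,(594,80,90)).astype(int)
    ims.append(cv2.resize(f[a-50:a+50,b-60:b+60],None,fx=3.3,fy=3.3,interpolation=cv2.INTER_NEAREST))
save('w3.png',np.hstack(ims))
E
```

```text
[595.18336356  80.82207973 160.92069117] [-3.14113939e+00 -2.01694359e-03 -2.51078811e-01] [ 1.24982274  0.5512614  -2.92459444] [ 0.08329728  0.02821675 -0.05225599]
```

View pics/w3.png

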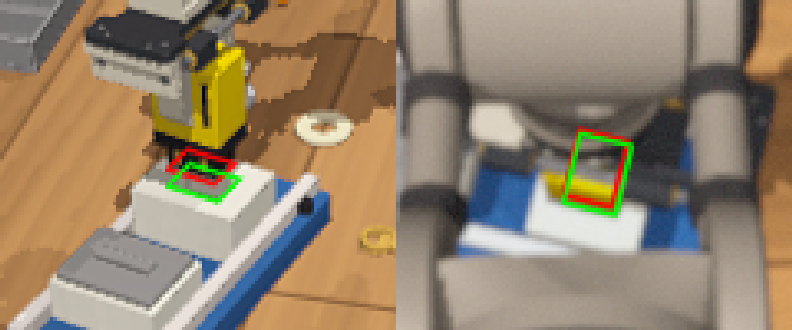

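The side picture shows the pack's foot right over the white module's hole; the blank is the other block. Feeling downwards.

Request:
play_rows(rows=[[[0,0,-0.2],[0,0,0]],[[0,0,-0.2],[0,0,0]],[[0,0,-0.1],[0,0,0]],[[0,0,-0.05],[0,0,0]],[[0,0,-0.05],[0,0,0]],[[0,0,-0.05],[0,0,0]],[[0,0,0],[0,0,0]],[[0,0,0],[0,0,0]]])

```text
time: 10.42
tool_pos: [594.6, 80.8, 140.4]
tcp_rot: [3.142, -0.0, -0.251]
contact_force: [-0.1, 0.7, -4.2]
grip_width: 45.7
finger_force: 30.0
```

Request:
play_rows(rows=[[[0,0,-0.05],[0,0,0]],[[0,0,-0.05],[0,0,0]],[[0,0,-0.05],[0,0,0]],[[0,0,-0.05],[0,0,0]],[[0,0,0],[0,0,0]],[[0,0,0],[0,0,0]]])

```text
time: 11.18
tool_pos: [594.6, 80.8, 134.3]
tcp_rot: [3.142, -0.0, -0.251]
contact_force: [-0.0, -0.3, -3.2]
grip_width: 45.9
finger_force: 30.0
```

Request:
play_rows(rows=[[[0,0,-0.05],[0,0,0]],[[0,0,-0.05],[0,0,0]],[[0,0,-0.05],[0,0,0]],[[0,0,-0.05],[0,0,0]],[[0,0,-0.05],[0,0,0]],[[0,0,-0.05],[0,0,0]],[[0,0,0],[0,0,0]],[[0,0,0],[0,0,0]]])

```text
time: 12.18
tool_pos: [594.6, 80.8, 125.3]
tcp_rot: [3.142, -0.0, -0.251]
contact_force: [-0.3, -0.4, -4.0]
grip_width: 45.6
finger_force: 30.0
```

Request:
play_rows(rows=[[[0,0,-0.05],[0,0,0]],[[0,0,-0.05],[0,0,0]],[[0,0,-0.05],[0,0,0]],[[0,0,-0.03],[0,0,0]],[[0,0,0],[0,0,0]],[[0,0,0],[0,0,0]]])

```text
time: 12.92
tool_pos: [594.6, 80.8, 119.8]
tcp_rot: [3.142, -0.0, -0.251]
contact_force: [0.5, 0.1, -3.6]
grip_width: 45.9
finger_force: 30.0
```

Not seated yet; there is no upward force, so I press on in small steps.

Request:
play_rows(rows=[[[0,0,-0.02],[0,0,0]],[[0,0,-0.02],[0,0,0]],[[0,0,0],[0,0,0]],[[0,0,0],[0,0,0]]])

```text
time: 13.42
tool_pos: [594.6, 80.8, 119.7]
tcp_rot: [-3.141, -0.001, -0.251]
contact_force: [-2.5, -0.5, 4.6]
grip_width: 45.8
finger_force: 30.0
```

Request:
play_rows(rows=[[[0,0,-0.03],[0,0,0]],[[0,0,-0.03],[0,0,0]],[[0,0,0],[0,0,0]],[[0,0,0],[0,0,0]]])

```text
time: 13.92
tool_pos: [594.7, 80.7, 119.7]
tcp_rot: [-3.141, -0.002, -0.251]
contact_force: [-7.7, -0.7, 17.0]
grip_width: 45.8
finger_force: 30.0
```

The pack is seated at 119.7, the height expected for home, with 17 N of support. I'll ease off the push, release and retreat upwards.

Request:
play_rows(rows=[[[0,0,0.06],[0,0,0]],[[0,0,0],[0,0,0]]])

```text
time: 14.18
tool_pos: [594.7, 80.8, 119.7]
tcp_rot: [-3.142, -0.001, -0.251]
contact_force: [-4.9, -1.2, 8.0]
grip_width: 45.5
finger_force: 30.0
```

Request:
play_rows(rows=[[[0,0,0],[0,0,0]],[[0,0,0],[0,0,0]],[[0,0,0],[0,0,0]],[[0,0,0],[0,0,0]],[[0,0,0],[0,0,0]],[[0,0,0],[0,0,0]],[[0,0,0],[0,0,0]],[[0,0,0],[0,0,0]]], hand=0.6)

```text
time: 15.18
tool_pos: [594.6, 80.8, 118.6]
tcp_rot: [3.142, -0.0, -0.251]
contact_force: [0.4, -0.0, 0.3]
grip_width: 73.5
finger_force: 0.0
```

Request:
play_rows(rows=[[[0,0,0.3],[0,0,0]],[[0,0,0.6],[0,0,0]],[[0,0,0.8],[0,0,0]],[[0,0,0.8],[0,0,0]],[[0,0,0.8],[0,0,0]],[[-0.8,0,0.5],[0,0,0]],[[-1,0,0],[0,0,0]],[[-1,0,0],[0,0,0]],[[-0.5,0,0],[0,0,0]],[[0,0,0],[0,0,0]],[[0,0,0],[0,0,0]]])

```text
time: 16.55
tool_pos: [496.4, 80.8, 233.1]
tcp_rot: [-3.141, -0.001, -0.251]
contact_force: [-0.2, 0.3, -0.1]
grip_width: 73.4
finger_force: 0.0
```

```bash
python3 - <<'E'
from h import *
o=get_obs();print(o['tool_pos'],o['contact_force'],o['grip_width'])
ims=[]
pm=lambda x:[box(*x,60,46,75,155)]
for n in('side','wrist'):
    c=capture(n);k=cam(c,o);f=c['frame'].copy()
    p=cv2.convexHull(np.array([proj(k,q)[::-1] for q in pm((594.6,80.8,-.251))[0]],np.float32))
    cv2.polylines(f,[np.round(p*16).astype(np.int32)],True,(255,0,0),1,cv2.LINE_AA,4)
    a,b=proj(k,(594,80,100)).astype(int);h=50 if n=='side' else 130
    a=max(a,h);b=max(b,h*6//5); g=f[a-h:a+h,b-h*6//5:b+h*6//5]
    ims.append(cv2.resize(g,(396,330),interpolation=cv2.INTER_NEAREST))
save('w4.png',np.hstack(ims))
E
```

```text
[496.35478927  80.77926343 233.13992698] [-0.22870787  0.29805634 -0.06403931] 73.38558627576114
```

View pics/w4.png

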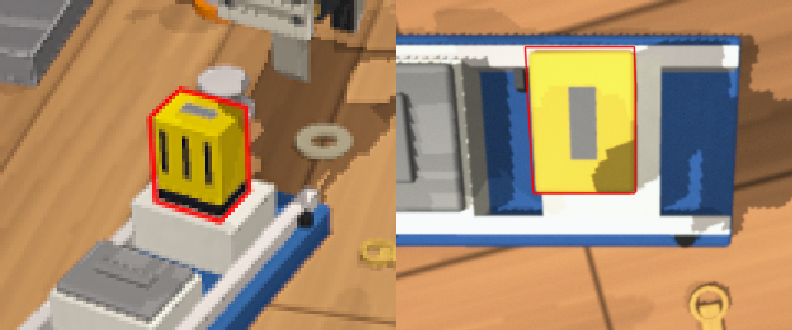

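The pictures show the pack upright on the white module. Its outline matches the seated pose (shoulder at 75 mm), and the gripper is clear.

```bash
python3 -c "
from plant import bot;print(bot.close_job())"
```

```text
the job is handed in; nothing more can be done
None
```

The yellow pack is plugged fully home in the socket module, released, and the job is handed in at about 17 s of the 54 s allowed; no verdict was returned.

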